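# Jack up the marked side of an analyser and hold it for a foot change

## Robot

A 7-joint arm with a two-finger parallel gripper is mounted at the origin on the work surface. World frame = base frame: x ahead of the robot, y to its left, z up, the work surface at z = 0. Lengths are in m, angles in rad, forces in N, time in s.
With the tool pointing down it reaches from about 0.425 to 0.925 m from the base axis. Payload 6.8 kg.
Tool frame: the origin (TCP) lies at the very end of the fingers, on their centre line; the grasp point (between the pads) lies 19 mm behind it; z points along the fingers, y is the line along which they close (so a half turn about z gives the same grasp; the last joint's range is limited). The gripper opens to 85 mm and grips with 20 to 120 N. Pads are 22 mm wide; open, the fingers measure 114 mm over their backs; the gripper's body (76 mm by 85 mm) begins 54 mm behind the grasp point. The pads swing forward as they close: fully open they stand 13 mm farther back than shut.
Start: joints at [1.067, 0.477, 0.022, 1.555, -0.011, 1.109, -0.083], TCP at [0.26, -0.623, 0.231] pointing down, gripper open.
Joint ranges: [-2.96, 2.96], [-0.34, 2.1], [-1.41, 1.46], [0.24, 2.44], [-1.37, 4.51], [0.17, 1.92], [-2.96, 2.96]. Speed limits (rad/s): [2.39, 2.39, 3.14, 3.14, 3.14, 3.14, 3.14].

## Interface

Orientations are given as a unit quaternion [w, x, y, z].
In Python, from station import get_obs, read_camera, hand_in gives the robot as it stands.
- The arm moves only by the tool arm_command, never from a script. Its argument "commands" is one flat list of numbers, 7 for each row, row after row: the shift along the tool's x, y, z in m, then the turn, a rotation vector about the tool's x, y, z in degrees, then the opening, from 0 (shut) to 1 (fully open). In form: [tx, ty, tz, rx, ry, rz, fingers, tx, ty, tz, rx, ry, rz, fingers, ...]. A call has 1 to 8 rows; each row is the pose to reach, as a shift and turn from the pose commanded when the call began, along the tool's axes at that moment; what a row does not reach only later rows make up. A row lasts 1/10 s, in which the tool goes at most 50 mm and 8.59 degrees, less where a joint would pass 70% of its speed; a pose out of reach is approached as far as the arm can. A call with a gripper value outside its range is refused whole. The fingers move at their own pace and stop on an object; "force" is the grip in N (left out, the last holds). Time passes only in rows, so rows that repeat a pose let the fingers close. It gives the time, the measured TCP pose, the force, the opening and the grip force at its end, in the units of the state.
- get_obs(): the state, without advancing time (a new reading comes with each control period).
- read_camera(name): name is "side" or "top"; returns a dict with "img" (480x640x3 uint8, red, green, blue), "camera_matrix" (3x3 intrinsics, pixels), "k1" (the pictures are not rectified: a ray, as slopes to the right and down, at radius r is drawn at 1 + k1 r^2 times it, then the intrinsics apply), "pose" (4x4, takes a point from camera to world coordinates). Camera axes: x right, y down, z forward; pixel columns grow to the right and rows downward; lengths in m; the calibration is good to about 2 mm. A picture is of the moment at which its call begins. There is no depth.
- hand_in(): hands the job in; it is judged then, once.
The state is a dict: "t": time; "q": joint angles; "joint_vel": joint speeds; "joint_torque": joint torques, N m; "eef_pos": TCP position; "tool_rot": TCP orientation; "contact_force": force on the tool from outside, world axes, zero at the start; "torque": the same for the moment, N m; "gripper_width": opening from 0.0 (shut) to 1.0 (fully open); "grasp_force": force on a finger pad.
Only numpy, scipy, OpenCV 4.12 (cv2) and the standard library are available. Lean on these libraries where they do the work, as an engineer would, in place of code of your own. Each camera call takes 0.05 s, during which the arm holds its last target. There are 200 camera calls.

## Task

Two feet of the analyser are to be changed: slide the toe jack in squarely so that its orange saddle sits under the yellow-marked lift point, then pump the lever until both feet on that side are at least 4 mm off the bench, and keep the lever pressed fully down. The jack has no load catch, so finish still holding the lever down, with only the jack carrying that side. Do not shove the analyser along the bench and leave the hard case, the socket box and the two spare feet where they are.

Things in the scene. Friction and masses are not known exactly. Their poses are not given: they have to be found in the camera images.
- analyser: Grey compact network analyser, a box 300 mm (its x) by 260 mm (its y) by 75 mm high, about 3 kg, standing loose on four levelling feet that hold its underside 32 mm above the bench (top at 107 mm). Origin: on the bench under the middle of the box. x points to its front panel (screen, keys, two ports), y to the marked side, z up. The marked side wall lies at y = +130 mm.
- lift_pad (a point): The marked lift point: centre of the lower face of a yellow steel pad (50 mm along the side, 40 mm deep) under the analyser, in the middle of its marked side, 20 mm in from the side wall and 29 mm above the bench. Seen from outside as a yellow plate on the side wall (50 x 30 mm) and a yellow patch with a black chevron on the top edge, both right above the pad. Axes as the analyser's.
- foot_near (a point): Middle of the underside of the black rubber foot (28 mm across) on the marked side towards the analyser's rear (120 mm to -x of the lift pad, 10 mm further in). At z = 0 it stands on the bench.
- foot_far (a point): The same for the other foot on the marked side, towards the front panel (120 mm to +x of the lift pad).
- foot_back (a point): Point on the bench level midway between the two feet of the unmarked side, about which the analyser tips.
- jack: Loose ratchet toe jack, about 0.85 kg: a dark steel base plate 216 x 60 x 4 mm, a red column 28 (x) x 30 (y) mm and 116 mm high standing on it, a toe with the orange saddle to one side of the column (+x) and the pump lever to the other (-x). Origin: on the underside of the base, on the column's axis. x points to the toe, z up. The base reaches from x = -140 to +76 mm, so it lies under both saddle and lever.
- jack_grip (a point): Point on the axis of the red column, 95 mm above the underside of the base (the column's cap is at 118 mm): the place to grip it, across its 30 mm width (along the jack's y).
- saddle_top (a point): Centre of the top face of the orange rubber saddle (36 x 36 mm) on the toe, 54 mm from the column's axis towards the jack's x and 13 mm above the underside of the base when fully lowered. The toe is 40 mm wide and ends 76 mm from the column's axis; its steel carriage runs up the front of the column, 21 mm from the axis.
- saddle (a joint): Height of the saddle above its lowest position, m, 0 to 0.040; starts at 0. With the jack under the pad it meets the pad at 0.016. The ratchet has a 11 mm pitch: one full lever stroke first raises it to about 0.015, just short of the pad, and a second full stroke brings it to about 0.024. Unloaded, it stays up by friction when the lever comes back; loaded by the analyser it sinks back onto the ratchet with the lever until the analyser stands again.
- pump_handle (a joint): Angle of the pump lever, rad: 0 fully up (lever rising 24 degrees outward from its hinge), 0.6 fully down against its stop (10 degrees below level). A spring brings it back up in about 1 s when let go. Pushing it down at the lever pad takes about 2 to 4 N unloaded and 6 to 10 N with the analyser's weight on the saddle; press it from above.
- lever_pad (a point): Centre of the top face of the blue plastic grip at the lever's end, 60 mm long, 34 mm wide and 14 mm thick: where to press. The lever swings about a hinge parallel to the jack's y at x = -18 mm, z = 62 mm in the jack's frame; the grip's middle is 118 mm from it, its top face 7 mm above the line through the hinge. The lever pad is 117 mm above the bench when up and 48 mm when fully down.
- hard_case: Bystander: closed black instrument case 85 x 110 x 42 mm, origin under its middle.
- socket_box: Bystander: white socket box 75 x 75 x 45 mm, origin under its middle.
- spare_foot_a: Bystander: spare levelling foot, black rubber disc 30 mm across with a brass nut and a stud, 37 mm high, origin under its middle.
- spare_foot_b: Bystander: the second spare levelling foot, like the first.
Mind the look-alikes: they are no part of the job. What is meant by the jack is not pink, and is the larger of those in its own colour.

How it is judged:
On the way:
1. the jack stands flat with its saddle under the marked lift point, square to the marked side, still below the pad, the analyser on its feet (x of saddle_top in the frame of lift_pad between -0.016 and 0.016 m and y of saddle_top in the frame of lift_pad between -0.016 and 0.016 m and angle between the x axis of jack and the y axis of analyser, either way round below 0.2 rad and angle between jack's own z axis and vertical below 0.05 rad and height (world z) of jack below 0.004 m and z of saddle_top in the frame of lift_pad below -0.006 m and height (world z) of each of foot_near, foot_far below 0.003 m), for 0.2 s.
At the end, for the whole second after the job is handed in: Fingers hold the lever down (over 0.5 of 0.6 rad); both marked-side feet over 4 mm up, the other side on its feet; jack flat, square within 11 degrees, saddle within 16 mm of the pad centre each way and carrying over 5 N of the analyser, which is still and untouched by the robot (x of saddle_top in the frame of lift_pad between -0.016 and 0.016 m and y of saddle_top in the frame of lift_pad between -0.016 and 0.016 m and angle between the x axis of jack and the y axis of analyser, either way round below 0.2 rad and angle between jack's own z axis and vertical below 0.05 rad and height (world z) of each of jack, foot_back below 0.004 m and height (world z) of each of foot_near, foot_far above 0.004 m and value of joint pump_handle above 0.5 rad and contact force between jack and analyser above 5 N and contact force between the fingers and jack above 1 N and contact force between each of the arm, the fingers and analyser below 0.5 N and linear speed of analyser below 0.01 m/s); the arm keeps its last pose, push and grip.
It fails at once if the analyser is shoved more than 20 mm (distance of foot_back from where it was at the start of the episode above 0.02 m).
It fails at once if the hard case is moved more than 20 mm (distance of hard_case from where it was at the start of the episode above 0.02 m).
It fails at once if the socket box is moved more than 20 mm (distance of socket_box from where it was at the start of the episode above 0.02 m).
It fails at once if the first spare foot is moved more than 20 mm (distance of spare_foot_a from where it was at the start of the episode above 0.02 m).
It fails at once if the second spare foot is moved more than 20 mm (distance of spare_foot_b from where it was at the start of the episode above 0.02 m).
It also fails if it takes over 54 s, if anything falls off the work surface, if the arm or the gripper's body presses on something with over 40 N, if the wrist force passes 120 N, or if a joint passes its speed limit or range.

## Working session

There is one attempt and no reset: what is moved stays moved. The work goes in short steps, Python scripts to look and compute and a tool call to move; the robot and the scene stay as the last step left them, time stands still between calls to the robot, and variables do not carry over. Pictures are saved under pics/ and viewed, at most 10 in all, crops included, and the job is handed in when it is done.

Besides the shell and the picture viewer there is one more tool, called after "Request:" as name(argument=value, ...) on one line, values as JSON. arm_command: Moves the arm, as the interface text tells. Its arguments: {"type":"object","properties":{"commands":{"type":"array","items":{"type":"number"}},"force":{"type":"number"}},"required":["commands"]}

```bash
mkdir -p pics; ls; cat > h.py <<'E'
import numpy as np, cv2
from station import get_obs, read_camera, hand_in
def shot(cam,name):
    c=read_camera(cam); cv2.imwrite(f'pics/{name}.png',c['img'][:,:,::-1]); np.savez(f'pics/{name}.npz',**c); return c
def load(name): return dict(np.load(f'pics/{name}.npz'))
def px2w(c,u,v,z):
    K=c['camera_matrix'];k=float(c['k1'])
    d=np.array([k,0,0,0,0.]) 
    # slopes
    s=cv2.undistortPoints(np.array([[[u,v]]],float),K,np.array([k,0,0,0,0.]))[0,0]
    P=c['pose']; r=P[:3,:3]@np.array([s[0],s[1],1]); o=P[:3,3]
    return o+r*(z-o[2])/r[2]
def w2px(c,p):
    P=c['pose']; q=P[:3,:3].T@(np.atleast_2d(p)-P[:3,3]).T
    s=(q[:2]/q[2]); r2=(s**2).sum(0); s=s*(1+float(c['k1'])*r2)
    K=c['camera_matrix']; return np.c_[K[0,0]*s[0]+K[0,2],K[1,1]*s[1]+K[1,2]]
E
python3 - <<'E'
from h import *
for n in('top','side'):
    c=shot(n,n+'0'); print(c['camera_matrix'].round(1).tolist(),c['k1'],c['pose'].round(3).tolist())
o=get_obs(); print(o)
E
```

```text
pics
[[436.2, 0.0, 317.6], [0.0, 436.2, 241.3], [0.0, 0.0, 1.0]] 0.018194457056402605 [[-0.007, -0.983, 0.185, 0.371], [-1.0, 0.007, 0.002, 0.137], [-0.003, -0.185, -0.983, 1.009], [0.0, 0.0, 0.0, 1.0]]
[[446.4, 0.0, 318.3], [0.0, 446.4, 233.5], [0.0, 0.0, 1.0]] -0.07987514054664974 [[-0.839, -0.307, 0.45, -0.002], [-0.545, 0.495, -0.677, 0.998], [-0.015, -0.813, -0.582, 0.803], [0.0, 0.0, 0.0, 1.0]]
{'t': 0.1, 'q': array([ 1.0668954 ,  0.47769736,  0.02234372,  1.55632999, -0.01148069,
        1.10929851, -0.08307588]), 'joint_vel': array([ 3.15521947e-04, -1.37278702e-03, -2.82316557e-05, -3.26137027e-03,
        4.70008766e-04,  3.56587401e-04,  9.14308763e-04]), 'joint_torque': array([ 4.60896015e-03, -5.97766757e+01,  1.61389444e+00, -2.81957531e+01,
        1.28729522e-02,  4.96356006e-03, -2.56807277e-05]), 'eef_pos': array([ 0.26002864, -0.62233994,  0.23044596]), 'tool_rot': array([-7.70985738e-04,  9.80476099e-01,  1.96636658e-01, -2.22605804e-04]), 'contact_force': array([-0.41909696, -0.31425506,  0.35698272]), 'torque': array([ 0.02584805, -0.00896622, -0.02736221]), 'grasp_force': 0.0, 'gripper_width': 0.9993081998556581}
```

View pics/top0.png

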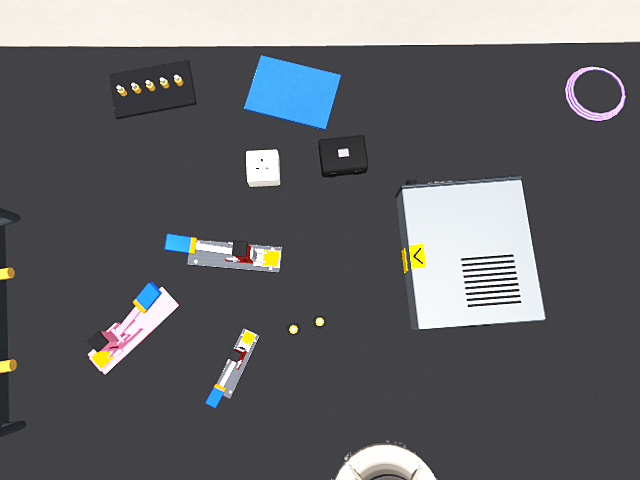

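View pics/side0.png

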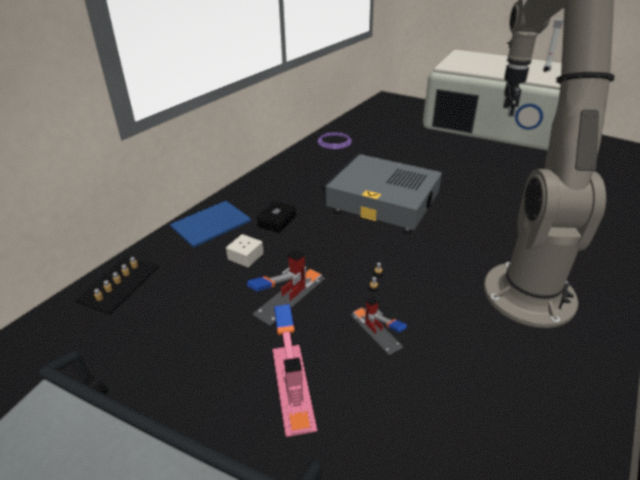

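The top view shows the large red jack (cap about (242,250), saddle (271,258), lever (180,243)). The analyser's marked side faces it, with the yellow patch at (417,256). The case is at (343,155), the socket box at (263,168) and the spare feet at (293,329) and (320,322). I'll zoom in to measure.

```bash
python3 - <<'E'
from h import *
c=load('top0'); im=c['img'][:,:,::-1]
a=cv2.resize(im[215:290,155:295],None,fx=5.7,fy=5.7,interpolation=cv2.INTER_CUBIC)
a=cv2.convertScaleAbs(a,alpha=1.3,beta=10); cv2.imwrite('pics/j.png',a)
a=cv2.resize(im[170:340,385:555],None,fx=3.5,fy=3.5,interpolation=cv2.INTER_CUBIC); cv2.imwrite('pics/a.png',a)
E
```

```text
(no output)
```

View pics/j.png

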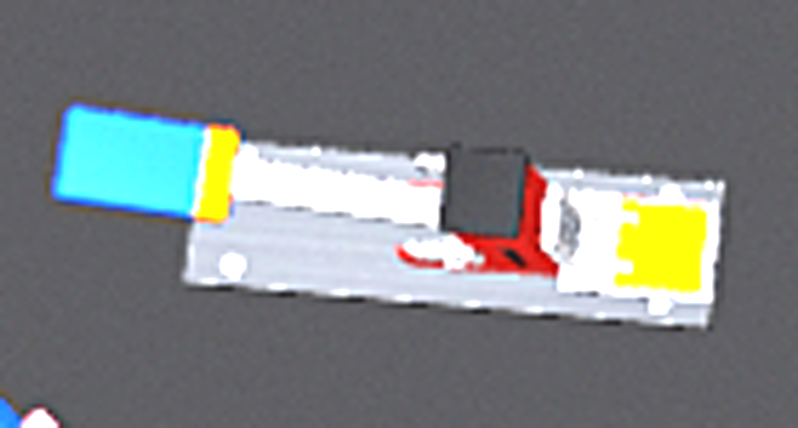

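View pics/a.png

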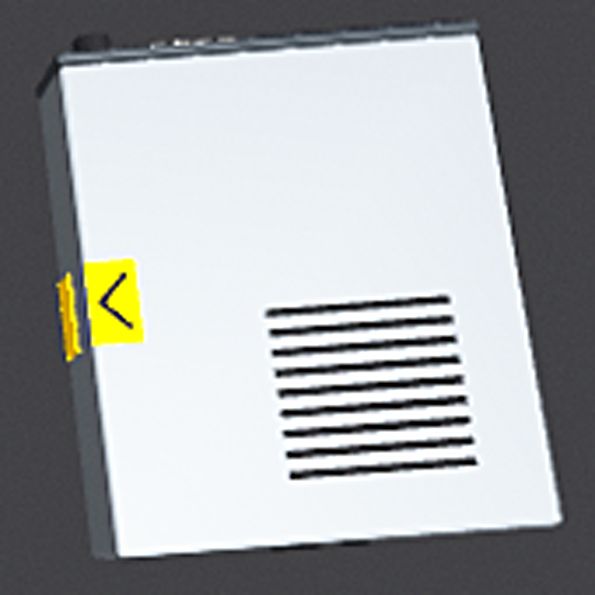

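The jack crop shows clear base corners at (186,284), (709,326) and (722,182), with the cap centred at about (484,192). The analyser crop shows top corners at (60,68), (475,38), (560,522) and (118,557). Next I'll fit both poses.

```bash
cat > fit.py <<'E'
from h import *
from scipy.optimize import least_squares
def T(p,L):
    L=np.array(L,float); c,s=np.cos(p[2]),np.sin(p[2])
    return np.c_[p[0]+c*L[:,0]-s*L[:,1],p[1]+s*L[:,0]+c*L[:,1],L[:,2]]
def fit(c,L,px,p0):
    r=least_squares(lambda p:(w2px(c,T(p,L))-px).ravel(),p0,loss='soft_l1'); return r.x,r.fun.reshape(-1,2)
E
python3 - <<'E'
from fit import *
c=load('top0')
f=lambda pts,s,o:(np.array(pts)+.5)/s-.5+np.array(o)
A=f([[60,68],[475,38],[560,522],[118,557]],3.5,(385,170))
print([px2w(c,*a,.107).round(4).tolist() for a in A])
W=[px2w(c,*a,.107) for a in A]; print([np.linalg.norm(W[i]-W[i-1]).round(4) for i in range(4)])
# chevron patch center, plate
J=f([[186,284],[709,326],[722,182]],5.7,(155,215))
print([px2w(c,*a,.004).round(4).tolist() for a in J]);
cap=f([[447,150],[528,152],[518,237],[443,228]],5.7,(155,215)); print('cap',[px2w(c,*a,.118).round(4).tolist() for a in cap], np.mean([px2w(c,*a,.118) for a in cap],0))
L=[[-.14,-.03,.004],[.076,-.03,.004],[.076,.03,.004],[0,0,.118],[.054,0,.013]]
px=np.vstack([J,cap.mean(0),f([[663,248]],5.7,(155,215))])
pj,rj=fit(c,L,px,[.35,.45,-1.6]); print('jack',pj,rj.round(1).tolist())
L=[[.15,.13,.107],[.15,-.13,.107],[-.15,-.13,.107],[-.15,.13,.107]]
pa,ra=fit(c,L,A,[.38,-.05,0]); print('an',pa,ra.round(1).tolist())
print('top patch edge mid',px2w(c,*f([[90,304]],3.5,(385,170))[0],.107), 'pred',T(pa,[[0,.13,.107]]))
pl=T(pa,[[0,.11,.029]]);print('pad',pl)
for n,u,v,z in(('case',343,155,.042),('sock',263,168,.045),('fa',293,329,.037),('fb',320,322,.037),('pink',132,328,.004),('small',233,365,.004)): print(n,px2w(c,u,v,z).round(3))
# other bits of the pixel check in side camera
s=load('side0'); print(w2px(s,T(pj,[[0,0,.118],[.054,0,.013],[-.14,-.03,.004],[.076,-.03,.004]])).round(0).tolist(), w2px(s,T(pa,[[0,.13,.107],[.15,.13,.107],[-.15,.13,.107]])).round(0).tolist())
E
```

```text
[[0.6537, -0.0432, 0.107], [0.6706, -0.2981, 0.107], [0.3779, -0.3197, 0.107], [0.359, -0.0642, 0.107]]
[np.float64(0.2954), np.float64(0.2555), np.float64(0.2935), np.float64(0.2563)]
[[0.5077, 0.4418, 0.004], [0.4889, 0.2287, 0.004], [0.5483, 0.224, 0.004]]
cap [[0.5407, 0.3145, 0.118], [0.5398, 0.285, 0.118], [0.5084, 0.2878, 0.118], [0.5119, 0.3151, 0.118]] [0.52521032 0.30060999 0.118     ]
jack [ 0.52512354  0.30095645 -1.6593971 ] [[-0.6, 0.0], [0.3, 0.2], [0.6, 0.0], [-0.2, 0.0], [-0.1, -0.3]]
an [ 0.51614018 -0.18129683  0.07332022] [[-1.2, -1.1], [0.7, -2.1], [1.2, 0.9], [-0.7, 1.0]]
top patch edge mid [ 0.5070024  -0.05492931  0.107     ] pred [[ 0.50661709 -0.0516461   0.107     ]]
pad [[ 0.50808218 -0.07159237  0.029     ]]
case [0.758 0.078 0.042]
sock [0.727 0.264 0.045]
fa [0.359 0.194 0.037]
fb [0.374 0.135 0.037]
pink [0.364 0.559 0.004]
small [0.282 0.329 0.004]
[[297.0, 254.0], [312.0, 274.0], [271.0, 324.0], [325.0, 277.0]] [[370.0, 197.0], [326.0, 186.0], [417.0, 209.0]]
```

```bash
cat > go.py <<'E'
import sys; from h import *
from scipy.spatial.transform import Rotation as Rn
o=get_obs(); w,x,y,z=o['tool_rot']; R=Rn.from_quat([x,y,z,w]); p=o['eef_pos']
def to(tx,ty,tz,th):
    t=np.radians(th); Rt=Rn.from_matrix(np.array([[np.cos(t),np.sin(t),0],[np.sin(t),-np.cos(t),0],[0,0,-1]]))
    print((R.inv().apply(np.array([tx,ty,tz])-p)).round(4).tolist(), np.degrees((R.inv()*Rt).as_rotvec()).round(2).tolist())
print(round(o['t'],2),p.round(4).tolist(),'yaw',np.degrees(np.arctan2(R.as_matrix()[1,0],R.as_matrix()[0,0])).round(2),'F',o['contact_force'].round(1).tolist(),'g',round(o['gripper_width'],3),round(o['grasp_force'],1))
a=list(map(float,sys.argv[1:]))
for i in range(0,len(a),4): to(*a[i:i+4])
E
python3 go.py 0.6 -0.15 0.25 50 0.525 0.301 0.2 84.92
```

```text
0.1 [0.26, -0.6223, 0.2304] yaw 22.68 F [-0.4, -0.3, 0.4] g 0.999 0.0
[0.4958, -0.3048, -0.0191] [-0.09, -0.01, -27.32]
[0.6005, -0.7497, 0.0316] [-0.09, -0.04, -62.24]
```

Request:
arm_command(commands=[0.496, -0.305, -0.02, 0, 0, -27, 1, 0.496, -0.305, -0.02, 0, 0, -27, 1, 0.496, -0.305, -0.02, 0, 0, -27, 1, 0.496, -0.305, -0.02, 0, 0, -27, 1, 0.496, -0.305, -0.02, 0, 0, -27, 1, 0.496, -0.305, -0.02, 0, 0, -27, 1, 0.496, -0.305, -0.02, 0, 0, -27, 1, 0.496, -0.305, -0.02, 0, 0, -27, 1], force=60)

```text
t: 0.9
eef_pos: [0.4943, -0.2965, 0.2449]
tool_rot: [-0.0, 0.908, 0.42, -0.0]
contact_force: [1.1, -0.6, 0.1]
gripper_width: 0.997
grasp_force: 0.0
```

```bash
python3 go.py 0.6 0.05 0.25 70 0.525 0.301 0.2 84.92
```

```text
0.9 [0.4943, -0.2965, 0.2449] yaw 49.66 F [1.1, -0.6, 0.1] g 0.997 0.0
[0.3326, -0.1437, -0.0051] [-0.02, 0.01, -20.34]
[0.4754, -0.3633, 0.0449] [-0.02, 0.01, -35.26]
```

Request:
arm_command(commands=[0.475, -0.363, 0.045, 0, 0, -35, 1, 0.475, -0.363, 0.045, 0, 0, -35, 1, 0.475, -0.363, 0.045, 0, 0, -35, 1, 0.475, -0.363, 0.045, 0, 0, -35, 1, 0.475, -0.363, 0.045, 0, 0, -35, 1, 0.475, -0.363, 0.045, 0, 0, -35, 1, 0.475, -0.363, 0.045, 0, 0, -35, 1, 0.475, -0.363, 0.045, 0, 0, -35, 1])

```text
t: 1.7
eef_pos: [0.5138, 0.1017, 0.2148]
tool_rot: [0.0, 0.739, 0.673, -0.0]
contact_force: [1.4, -0.3, -0.0]
gripper_width: 0.995
grasp_force: 0.0
```

```bash
python3 go.py 0.525 0.301 0.2 84.92
```

```text
1.7 [0.5138, 0.1017, 0.2148] yaw 84.65 F [1.4, -0.3, -0.0] g 0.995 0.0
[0.1995, -0.0074, 0.0147] [-0.0, 0.02, -0.27]
```

Request:
arm_command(commands=[0.05, -0.002, 0.0147, 0, 0, -0.3, 1, 0.1, -0.004, 0.0147, 0, 0, -0.3, 1, 0.15, -0.006, 0.0147, 0, 0, -0.3, 1, 0.18, -0.007, 0.0147, 0, 0, -0.3, 1, 0.1995, -0.0074, 0.0147, 0, 0, -0.3, 1, 0.1995, -0.0074, 0.0147, 0, 0, -0.3, 1, 0.1995, -0.0074, 0.0147, 0, 0, -0.3, 1, 0.1995, -0.0074, 0.0147, 0, 0, -0.3, 1])

```text
t: 2.5
eef_pos: [0.5256, 0.2975, 0.1999]
tool_rot: [0.0, 0.738, 0.675, -0.001]
contact_force: [-0.5, 0.3, 0.1]
gripper_width: 0.997
grasp_force: 0.0
```

```bash
python3 - <<'E'
from h import *
c=shot('side','s1')
a=cv2.resize(c['img'][120:380,170:470,::-1],None,fx=2.3,fy=2.3,interpolation=cv2.INTER_CUBIC); cv2.imwrite('pics/s1c.png',a)
E
python3 go.py 0.525 0.301 0.076 84.92
```

```text
2.55 [0.5257, 0.2974, 0.2001] yaw 84.85 F [-1.4, -0.6, -0.2] g 1.004 0.0
[0.0036, -0.001, 0.1241] [-0.0, 0.07, -0.07]
```

View pics/s1c.png

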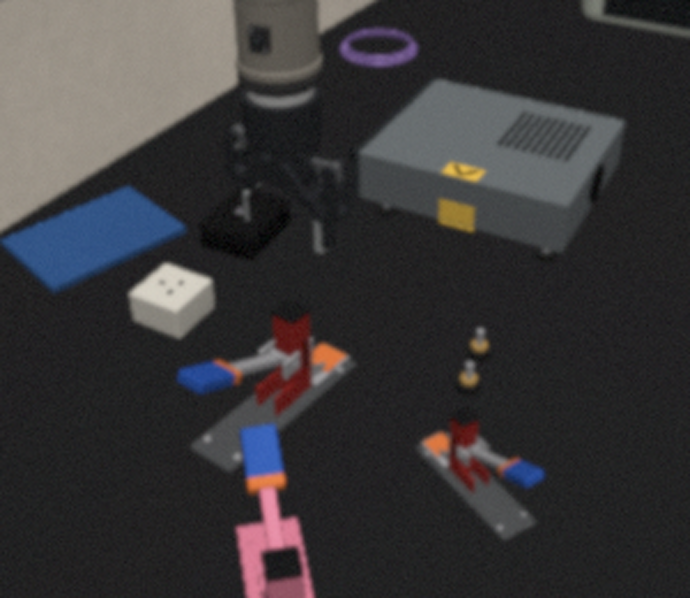

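The side view shows the open fingers (248,215) and (320,245) straddling the point above the column cap (291,310). Next: descend and grip.

Request:
arm_command(commands=[0.0035, -0.001, 0.03, 0, 0, 0, 1, 0.0035, -0.001, 0.06, 0, 0, 0, 1, 0.0035, -0.001, 0.09, 0, 0, 0, 1, 0.0035, -0.001, 0.11, 0, 0, 0, 1, 0.0035, -0.001, 0.122, 0, 0, 0, 1, 0.0035, -0.001, 0.122, 0, 0, 0, 1, 0.0035, -0.001, 0.122, 0, 0, 0, 0.6, 0.0035, -0.001, 0.122, 0, 0, 0, 0.5])

```text
t: 3.35
eef_pos: [0.5255, 0.3033, 0.0797]
tool_rot: [0.0, 0.738, 0.675, 0.001]
contact_force: [0.2, 0.0, 0.2]
gripper_width: 0.688
grasp_force: 0.0
```

Request:
arm_command(commands=[0, 0, 0, 0, 0, 0, 0.4, 0, 0, 0, 0, 0, 0, 0.3, 0, 0, 0, 0, 0, 0, 0.2, 0, 0, 0, 0, 0, 0, 0.1, 0, 0, 0, 0, 0, 0, 0, 0, 0, 0, 0, 0, 0, 0, 0, 0, 0, 0, 0, 0, 0], force=60)

```text
t: 4.05
eef_pos: [0.5255, 0.3033, 0.0793]
tool_rot: [0.0, 0.737, 0.675, 0.001]
contact_force: [0.3, -0.4, 5.9]
gripper_width: 0.343
grasp_force: 62.2
```

```bash
python3 go.py 0.525 0.301 0.085 84.92
```

```text
4.05 [0.5255, 0.3033, 0.0793] yaw 84.96 F [0.3, -0.4, 5.9] g 0.343 62.2
[-0.0023, -0.0003, -0.0057] [0.1, -0.05, 0.04]
```

Request:
arm_command(commands=[0, 0, -0.004, 0, 0, 0, 0, 0, 0, -0.007, 0, 0, 0, 0, 0, 0, -0.007, 0, 0, 0, 0])

```text
t: 4.35
eef_pos: [0.5239, 0.3024, 0.0847]
tool_rot: [-0.0, 0.737, 0.675, -0.001]
contact_force: [1.0, 0.5, -8.4]
gripper_width: 0.346
grasp_force: 60.6
```

```bash
python3 go.py 0.498 0.065 0.0865 94.2
```

```text
4.35 [0.5239, 0.3024, 0.0847] yaw 84.98 F [1.0, 0.5, -8.4] g 0.346 60.6
[-0.2387, -0.005, -0.0016] [-0.09, 0.06, -9.22]
```

Lifted, with 8.4 N of weight on the gripper as expected. Next I'll carry it to the staging point.

Request:
arm_command(commands=[-0.03, -0.0006, -0.001, 0, 0, -1, 0, -0.065, -0.0014, -0.001, 0, 0, -3, 0, -0.1, -0.002, -0.001, 0, 0, -4.5, 0, -0.135, -0.003, -0.001, 0, 0, -6, 0, -0.17, -0.0035, -0.001, 0, 0, -7.5, 0, -0.205, -0.0043, -0.001, 0, 0, -8.5, 0, -0.23, -0.005, -0.001, 0, 0, -9.2, 0, -0.2387, -0.005, -0.001, 0, 0, -9.2, 0])

```text
t: 5.15
eef_pos: [0.4974, 0.0613, 0.0855]
tool_rot: [-0.0, 0.682, 0.731, -0.002]
contact_force: [-0.3, 0.7, -8.5]
gripper_width: 0.347
grasp_force: 60.8
```

Request:
arm_command(commands=[0, 0, 0, 0, 0, 0, 0, 0, 0, 0, 0, 0, 0, 0])

```text
t: 5.35
eef_pos: [0.4989, 0.0668, 0.0864]
tool_rot: [-0.0, 0.681, 0.733, 0.001]
contact_force: [0.9, 0.8, -8.3]
gripper_width: 0.342
grasp_force: 60.8
```

```bash
python3 - <<'E'
from h import *
c=shot('side','s2')
a=cv2.resize(c['img'][120:290,270:470,::-1],None,fx=3.5,fy=3.5,interpolation=cv2.INTER_CUBIC); a=cv2.convertScaleAbs(a,alpha=1.6,beta=20)
c=shot('top','t2')
b=cv2.resize(c['img'][200:310,320:440,::-1],None,fx=5.4,fy=5.4,interpolation=cv2.INTER_CUBIC);  b=cv2.convertScaleAbs(b,alpha=1.3,beta=10)
cv2.imwrite('pics/s2c.png',a);cv2.imwrite('pics/t2c.png',b)
E
python3 go.py 0.504 -0.0154 0.085 94.2
```

```text
5.45 [0.4989, 0.0675, 0.0864] yaw 94.31 F [-0.5, 0.9, -7.1] g 0.342 60.8
[-0.083, -0.0012, 0.0013] [0.04, -0.07, 0.11]
```

View pics/s2c.png

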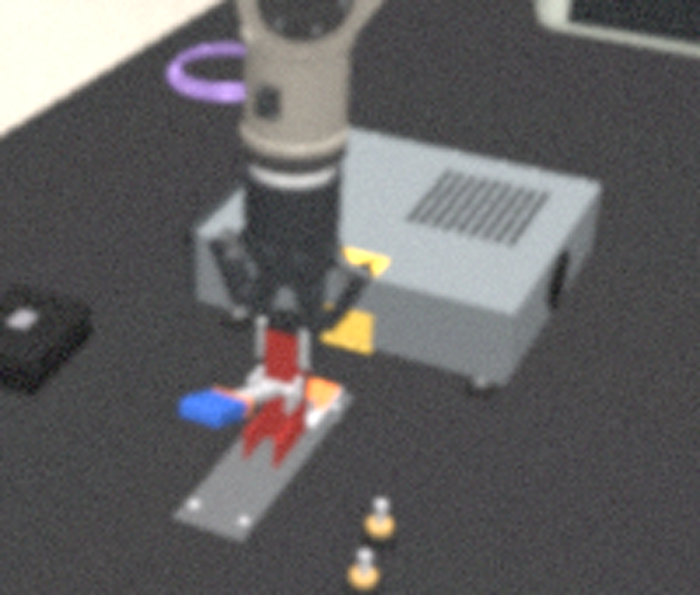

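View pics/t2c.png

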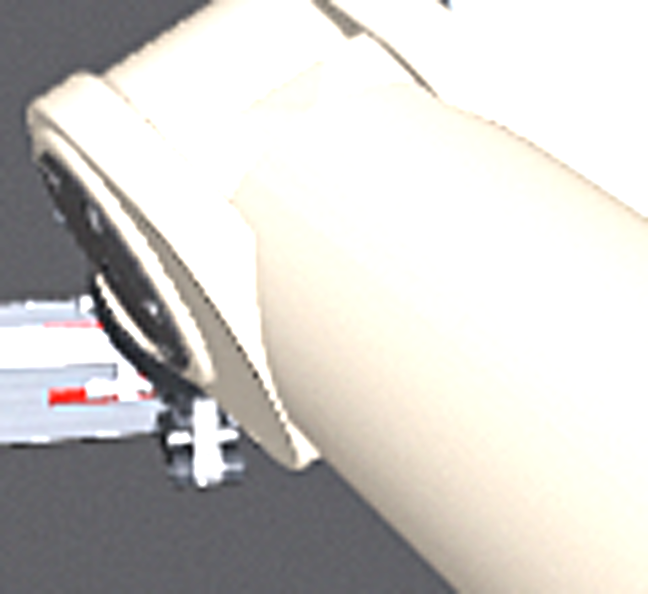

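The side crop shows the jack gripped square in front of the yellow plate. Base corners are at (175,517), (243,541) and (352,398), and the saddle is near (322,391). The arm blocks the top view. I'll check the held pose from the side image.

```bash
python3 - <<'E'
from fit import *
c=load('side0'); 
# bias check of the side camera: analyser plate edge
c=load('s2'); f=lambda pts:(np.array(pts)+.5)/3.5-.5+np.array((270,120))
px=f([[175,517],[243,541],[352,398],[322,391]])
for dz in(0.,.0065):
    L=np.array([[-.14,-.03,.004+dz],[-.14,.03,.004+dz],[.076,.03,.004+dz],[.054,0,.013+dz]])
    p,r=fit(c,L,px,[.5,.065,-1.5]); print(dz,p,r.round(1).tolist())
pa=[.51614,-.1813,.0733]; P=f([[196,303],[350,335],[515,312]]) # bottom front corner, plate centre, top rear corner
print(P.round(1).tolist(), w2px(c,T(pa,[[.15,.13,.032],[0,.13,.07],[-.15,.13,.107]])).round(1).tolist())
E
```

```text
0.0 [ 0.48942524  0.06320445 -1.99258533] [[1.2, 0.7], [-29.7, -17.3], [-1.3, -0.9], [7.9, 5.8]]
0.0065 [ 0.48548575  0.07018383 -1.99010238] [[1.1, 0.9], [-29.9, -17.3], [-1.1, -1.2], [8.0, 5.6]]
[[325.6, 206.2], [369.6, 215.4], [416.8, 208.8]] [[325.9, 205.9], [369.0, 207.4], [417.4, 209.5]]
```

```bash
python3 - <<'E'
from fit import *
c=load('s2'); f=lambda pts:(np.array(pts)+.5)/3.5-.5+np.array((270,120))
px=f([[175,517],[243,541],[352,398],[322,391]])
for dz in(0.,.0065):
    L=np.array([[-.14,.03,.004+dz],[-.14,-.03,.004+dz],[.076,-.03,.004+dz],[.054,0,.013+dz]])
    p,r=fit(c,L,px,[.5,.065,-1.5]); print(dz,p,r.round(1).tolist())
E
```

```text
0.0 [ 0.50250843  0.05985033 -1.5079403 ] [[0.2, -0.1], [-0.0, -0.3], [1.1, -0.0], [-2.2, 0.6]]
0.0065 [ 0.4981945   0.06680808 -1.50901786] [[0.1, -0.0], [-0.0, -0.1], [1.4, -0.2], [-1.9, 0.4]]
```

Request:
arm_command(commands=[-0.012, 0, 0, 0, 0, 0, 0, -0.025, 0, 0, 0, 0, 0, 0, -0.038, -0.0005, 0, 0, 0, 0, 0, -0.05, -0.001, 0, 0, 0, 0, 0, -0.062, -0.001, 0, 0, 0, 0, 0, -0.074, -0.001, 0, 0, 0, 0, 0, -0.083, -0.001, 0, 0, 0, 0, 0, -0.083, -0.001, 0, 0, 0, 0, 0])

```text
t: 6.25
eef_pos: [0.5038, -0.0193, 0.0862]
tool_rot: [0.0, 0.682, 0.731, -0.0]
contact_force: [-0.5, 0.7, -7.6]
gripper_width: 0.348
grasp_force: 60.9
```

Request:
arm_command(commands=[0, 0, 0, 0, 0, 0, 0, 0, 0, 0, 0, 0, 0, 0])

```text
t: 6.45
eef_pos: [0.5038, -0.0164, 0.0864]
tool_rot: [-0.0, 0.68, 0.733, 0.0]
contact_force: [0.2, 1.1, -8.3]
gripper_width: 0.342
grasp_force: 60.9
```

```bash
python3 go.py 0.504 -0.0161 0.0795 94.2
```

```text
6.45 [0.5038, -0.0164, 0.0864] yaw 94.24 F [0.2, 1.1, -8.3] g 0.342 60.9
[0.0003, 0.0002, 0.0069] [0.02, -0.03, 0.04]
```

Position is within 1 mm. Next I'll lower it.

Request:
arm_command(commands=[0, 0, 0.003, 0, 0, 0, 0, 0, 0, 0.0055, 0, 0, 0, 0, 0, 0, 0.0072, 0, 0, 0, 0, 0, 0, 0.0072, 0, 0, 0, 0, 0, 0, 0.0072, 0, 0, 0, 0])

```text
t: 6.95
eef_pos: [0.5037, -0.0167, 0.0794]
tool_rot: [-0.0, 0.681, 0.733, 0.0]
contact_force: [-2.1, 1.5, -0.7]
gripper_width: 0.347
grasp_force: 61.8
```

```bash
python3 - <<'E'
from h import *
c=shot('side','s3')
a=cv2.resize(c['img'][120:290,270:470,::-1],None,fx=3.5,fy=3.5,interpolation=cv2.INTER_CUBIC); a=cv2.convertScaleAbs(a,alpha=1.6,beta=20)
cv2.imwrite('pics/s3c.png',a)
E
python3 go.py 0.504 -0.0161 0.0795 94.2
```

```text
7.0 [0.5037, -0.0168, 0.0793] yaw 94.2 F [-2.0, 2.7, 0.4] g 0.343 61.9
[0.0007, 0.0003, -0.0002] [-0.0, -0.01, -0.0]
```

View pics/s3c.png

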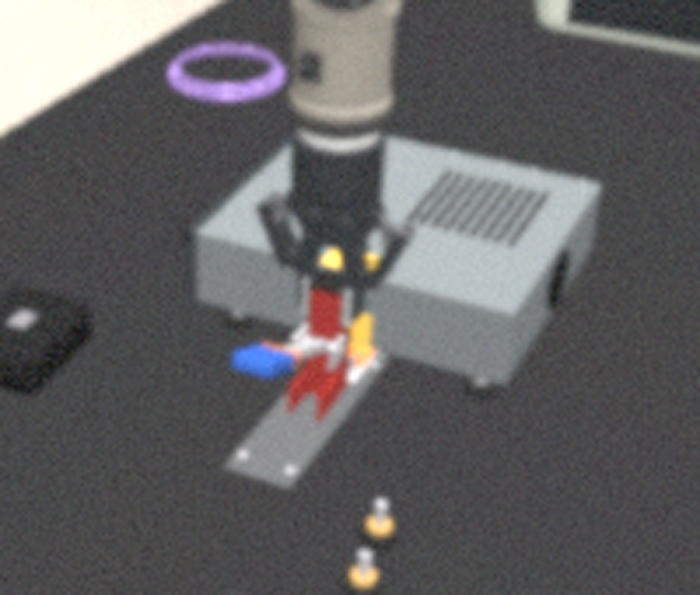

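The jack is on the bench with its toe under the analyser, rear corners at (226,466) and (291,488). I'll compare these with the intended pose and with the analyser's position.

```bash
python3 - <<'E'
from fit import *
c=load('s3'); P=(np.array([[226,466],[291,488]])+.5)/3.5-.5+np.array((270,120))
w=[px2w(c,*p,.004) for p in P]; d=w[0]-w[1]; print(w,np.linalg.norm(d))
yaw=np.arctan2(d[1],d[0])-np.pi/2; print('yaw',yaw, 'origin',np.mean(w,0)+.14*np.array([np.cos(yaw),np.sin(yaw),0]))
pt=[.5041,-.0177,-1.4975]; print('want',T(pt,[[-.14,.03,0],[-.14,-.03,0]]))
E
```

```text
[array([0.5236218 , 0.12476086, 0.004     ]), array([0.46374913, 0.1216137 , 0.004     ])] 0.05995533546534459
yaw -1.5182804011387017 origin [ 0.50103432 -0.01661971  0.004     ]
want [[0.52376715 0.12412103 0.        ]
 [0.46392825 0.11972718 0.        ]]
```

Request:
arm_command(commands=[0, 0, 0, 0, 0, 0, 0.5, 0, 0, 0, 0, 0, 0, 0.8, 0, 0, 0, 0, 0, 0, 0.8, 0, 0, 0, 0, 0, 0, 0.8, 0, 0, -0.03, 0, 0, 0, 0.8, 0, 0, -0.06, 0, 0, 0, 0.8, 0, 0, -0.09, 0, 0, 0, 0.8, 0, 0, -0.09, 0, 0, 0, 0.8])

```text
t: 7.8
eef_pos: [0.5066, -0.017, 0.173]
tool_rot: [0.003, 0.681, 0.732, 0.002]
contact_force: [0.8, 0.0, -0.2]
gripper_width: 0.801
grasp_force: 0.0
```

```bash
python3 go.py 0.495 0.105 0.16 94.2 0.495 0.105 0.125 94.2
```

```text
7.8 [0.5066, -0.017, 0.173] yaw 94.16 F [0.8, 0.0, -0.2] g 0.801 0.0
[0.1225, -0.0029, 0.0129] [0.43, 0.05, -0.04]
[0.1226, -0.0031, 0.0479] [0.43, 0.05, -0.04]
```

Request:
arm_command(commands=[0.03, 0, 0, 0, 0, 0, 0.8, 0.06, 0, 0, 0, 0, 0, 0.6, 0.09, 0, 0, 0, 0, 0, 0.3, 0.11, 0, 0, 0, 0, 0, 0, 0.122, 0, 0, 0, 0, 0, 0, 0.122, 0, 0.01, 0, 0, 0, 0, 0.122, 0, 0.02, 0, 0, 0, 0, 0.122, 0, 0.02, 0, 0, 0, 0])

```text
t: 8.6
eef_pos: [0.4937, 0.1023, 0.1469]
tool_rot: [-0.001, 0.682, 0.732, -0.002]
contact_force: [0.1, 1.0, -0.2]
gripper_width: 0.004
grasp_force: 0.0
```

```bash
python3 - <<'E'
from h import *
c=shot('side','s4'); d=shot('top','t4')
a=cv2.resize(c['img'][140:270,280:430,::-1],None,fx=2.6,fy=3.5,interpolation=cv2.INTER_CUBIC)
b=cv2.resize(d['img'][200:330,320:470,::-1],None,fx=2.6,fy=3.5,interpolation=cv2.INTER_CUBIC)
cv2.imwrite('pics/s4c.png',cv2.convertScaleAbs(np.hstack([a,b]),alpha=1.4,beta=15))
E
python3 go.py 0.495 0.105 0.12 94.2 0.4945 0.112 0.085 94.2 0.494 0.116 0.049 94.2
```

```text
8.7 [0.4946, 0.103, 0.1483] yaw 94.07 F [0.4, -0.1, 0.4] g 0.002 0.0
[0.002, 0.0005, 0.0283] [-0.09, 0.03, -0.13]
[0.009, 0.0006, 0.0633] [-0.09, 0.03, -0.13]
[0.013, 0.0004, 0.0993] [-0.09, 0.03, -0.13]
```

View pics/s4c.png

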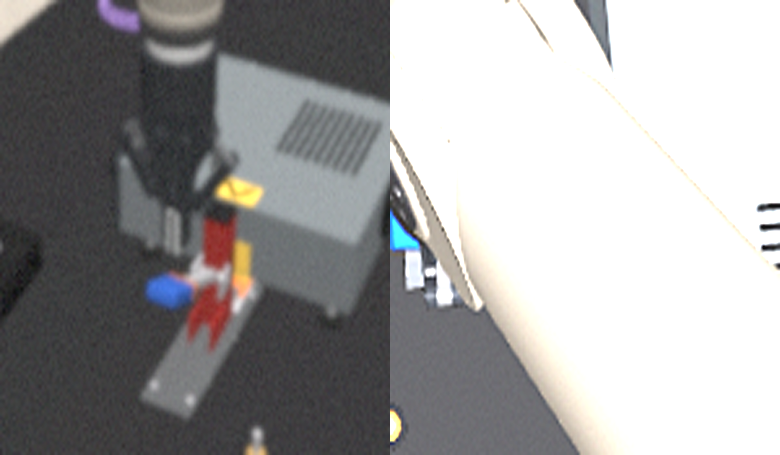

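The closed fingertips at (172,250) are right above the blue grip at (170,290), and the jack hasn't moved. First stroke next.

Request:
arm_command(commands=[0.002, 0, 0.015, 0, 0, 0, 0, 0.002, 0, 0.029, 0, 0, 0, 0, 0.007, 0, 0.04, 0, 0, 0, 0, 0.01, 0, 0.052, 0, 0, 0, 0, 0.012, 0, 0.064, 0, 0, 0, 0, 0.013, 0, 0.076, 0, 0, 0, 0, 0.013, 0, 0.088, 0, 0, 0, 0, 0.013, 0, 0.096, 0, 0, 0, 0])

```text
t: 9.5
eef_pos: [0.4939, 0.1185, 0.0522]
tool_rot: [-0.0, 0.68, 0.733, 0.0]
contact_force: [-0.3, 1.4, 4.6]
gripper_width: 0.002
grasp_force: 2.5
```

Request:
arm_command(commands=[0, 0, 0.003, 0, 0, 0, 0, 0, 0, 0.003, 0, 0, 0, 0, 0, 0, 0.003, 0, 0, 0, 0])

```text
t: 9.8
eef_pos: [0.494, 0.1179, 0.0503]
tool_rot: [-0.0, 0.681, 0.733, 0.0]
contact_force: [-0.7, 2.7, 3.3]
gripper_width: 0.002
grasp_force: 1.8
```

Request:
arm_command(commands=[0, 0, 0.0025, 0, 0, 0, 0, 0, 0, 0.004, 0, 0, 0, 0, 0, 0, 0.004, 0, 0, 0, 0])

```text
t: 10.1
eef_pos: [0.4942, 0.1177, 0.0476]
tool_rot: [0.001, 0.681, 0.732, 0.0]
contact_force: [-5.4, 2.3, 21.4]
gripper_width: -0.001
grasp_force: 10.2
```

The lever is on its stop (21 N). I'll let it come back up, then press again.

Request:
arm_command(commands=[0, 0, -0.012, 0, 0, 0, 0, 0, 0, -0.024, 0, 0, 0, 0, -0.002, 0, -0.038, 0, 0, 0, 0, -0.006, 0, -0.052, 0, 0, 0, 0, -0.011, 0, -0.07, 0, 0, 0, 0, -0.013, 0, -0.085, 0, 0, 0, 0, -0.013, 0, -0.09, 0, 0, 0, 0, -0.013, 0, -0.09, 0, 0, 0, 0])

```text
t: 10.9
eef_pos: [0.4954, 0.1043, 0.137]
tool_rot: [0.001, 0.681, 0.732, 0.001]
contact_force: [-0.2, -0.4, 0.5]
gripper_width: 0.002
grasp_force: 0.0
```

Request:
arm_command(commands=[0, 0, 0, 0, 0, 0, 0, 0, 0, 0, 0, 0, 0, 0, 0, 0, 0, 0, 0, 0, 0, 0, 0, 0, 0, 0, 0, 0, 0, 0, 0, 0, 0, 0, 0, 0, 0, 0, 0, 0, 0, 0])

```text
t: 11.5
eef_pos: [0.4948, 0.1044, 0.136]
tool_rot: [-0.0, 0.681, 0.732, -0.0]
contact_force: [-0.3, -0.0, 0.2]
gripper_width: 0.001
grasp_force: 0.0
```

```bash
python3 - <<'E'
from h import *
c=shot('side','s5'); d=load('s4')
f=lambda c:cv2.convertScaleAbs(cv2.resize(c['img'][140:270,280:430,::-1],None,fx=2.6,fy=3.5,interpolation=cv2.INTER_CUBIC),alpha=1.4,beta=15)
cv2.imwrite('pics/s5c.png',np.hstack([f(d),f(c)]))
E
python3 go.py 0.495 0.105 0.12 94.2 0.494 0.1175 0.049 94.2
```

```text
11.55 [0.4949, 0.1044, 0.136] yaw 94.18 F [-0.3, -0.4, -0.2] g 0.001 0.0
[0.0006, 0.0002, 0.016] [-0.01, -0.0, -0.02]
[0.0131, 0.0001, 0.087] [-0.01, -0.0, -0.02]
```

View pics/s5c.png

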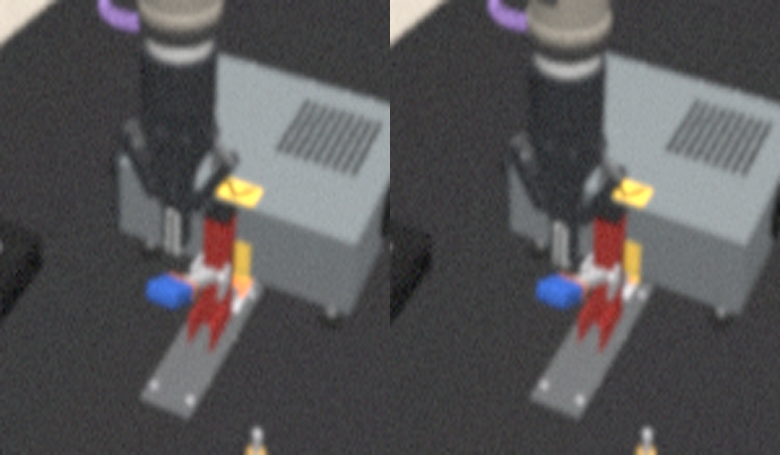

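The lever has returned to (560,290), the saddle is raised and the jack hasn't moved. Second stroke.

Request:
arm_command(commands=[0.001, 0, 0.016, 0, 0, 0, 0, 0.006, 0, 0.028, 0, 0, 0, 0, 0.009, 0, 0.04, 0, 0, 0, 0, 0.011, 0, 0.052, 0, 0, 0, 0, 0.012, 0, 0.063, 0, 0, 0, 0, 0.013, 0, 0.074, 0, 0, 0, 0, 0.013, 0, 0.083, 0, 0, 0, 0, 0.013, 0, 0.089, 0, 0, 0, 0])

```text
t: 12.35
eef_pos: [0.4948, 0.1178, 0.0471]
tool_rot: [0.001, 0.681, 0.733, 0.0]
contact_force: [-3.5, -3.4, 31.9]
gripper_width: 0.0
grasp_force: 15.4
```

Request:
arm_command(commands=[0, 0, 0.001, 0, 0, 0, 0, 0, 0, 0.002, 0, 0, 0, 0, 0, 0, 0.002, 0, 0, 0, 0])

```text
t: 12.65
eef_pos: [0.4949, 0.1178, 0.047]
tool_rot: [0.001, 0.681, 0.732, 0.0]
contact_force: [-6.2, -3.6, 31.2]
gripper_width: 0.003
grasp_force: 14.7
```

The lever is on its stop. I've used up my picture views, so I'll check the lift and the jack's position numerically from image shifts.

```bash
python3 - <<'E'
from fit import *
a=load('s5'); b=shot('side','s6')
pa=[.51614,-.1813,.0733]
def rot(L,h): # tip about back-foot line y=-.1,z=0, pad rises h
    t=np.arcsin(h/.21); L=np.array(L,float); y=L[:,1]+.1; z=L[:,2].copy()
    L[:,1]=-.1+y*np.cos(t)-z*np.sin(t); L[:,2]=y*np.sin(t)+z*np.cos(t); return L
g=lambda c:cv2.GaussianBlur(cv2.cvtColor(c['img'],cv2.COLOR_RGB2GRAY).astype(np.float32),(0,0),1)
A,B=g(a),g(b)
def sh(n,u,v,w,h):
    u,v=int(u),int(v); t=A[v-h:v+h,u-w:u+w]; m=cv2.matchTemplate(B[v-h-8:v+h+8,u-w-8:u+w+8],t,cv2.TM_CCOEFF_NORMED)
    _,s,_,(i,j)=cv2.minMaxLoc(m); q=lambda l,c,r:.5*(l-r)/(l-2*c+r)
    print(n,(u,v),round(s,3),round(i-8+q(m[j,i-1],m[j,i],m[j,i+1]),2),round(j-8+q(m[j-1,i],m[j,i],m[j+1,i]),2))
for n,L in(('vent',[-.05,-.02,.107]),('rear marked corner',[-.15,.13,.107]),('back far corner',[-.15,-.13,.107]),('foot_near',[-.12,.1,.01])):
    p=w2px(a,T(pa,[L]))[0]; e=w2px(a,T(pa,rot([L],.008)))[0]-p
    sh(n,*p.round(),14,10); print('   expected for 8 mm',e.round(2))
pj=[.5025,-.017,-1.51]
for n,L in(('base rear',[-.12,-.02,.004]),('colum foot',[0.05,-.03,.004])): sh(n,*w2px(a,T(pj,[L]))[0].round(),8,7)
sh('spare feet',375,275,12,15); sh('case',276,216,20,15)
E
python3 go.py
```

```text
vent (402, 179) 0.97 0.21 -1.29
   expected for 8 mm [ 0.53 -1.36]
rear marked corner (417, 209) 0.996 0.63 -2.97
   expected for 8 mm [ 0.81 -3.24]
back far corner (442, 172) 0.999 0.08 -0.21
   expected for 8 mm [ 0.29 -0.18]
foot_near (408, 229) 0.994 0.41 -2.38
   expected for 8 mm [ 0.31 -2.11]
base rear (353, 254) 0.988 0.19 0.18
colum foot (379, 226) 0.949 0.06 -0.74
spare feet (375, 275) 0.999 0.01 -0.01
case (276, 216) 0.994 -0.02 -0.02
12.7 [0.4948, 0.1178, 0.0471] yaw 94.2 F [-5.1, -3.5, 30.2] g 0.0 14.5
```

```bash
python3 -c "
from h import *
print(hand_in())"
```

```text
the job is handed in; nothing more can be done
None
```

I handed the job in at about 12.7 s with the lever held on its stop at about 30 N. The camera images put the lift at about 8 mm at the marked side, against the 4 mm needed, and show the jack square under the pad. The analyser's far edge, the case and the spare feet had not shifted during the lift. I did not measure the socket box separately, and the hand-in returned no verdict.

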